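# Snap the dish lid shut section by section

## Robot

A 6-joint arm with a two-finger parallel gripper is mounted at the origin on a cart in front of the work surface, level with it; the furniture and walls round the work are solid. World frame = base frame: x ahead of the robot, y to its left, z up, the work surface at z = 0. Lengths are in mm, angles in rad, forces in N, time in s.
With the tool pointing down it reaches from about 300 to 775 mm from the base axis. Payload 14.6 kg.
Tool frame: the origin (TCP) lies at the centre of the arm's flange, where the gripper is bolted on; the fingertips stand 199 mm ahead of it and the grasp point (between the pads) lies 180 mm ahead of it; z points along the fingers, y is the line along which they close (so a half turn about z gives the same grasp; the last joint's range is limited). The gripper opens to 94 mm and grips with 3 to 60 N. Pads are 16 mm wide; open, the fingers measure 119 mm over their backs; the gripper's body (75 mm by 177 mm) begins 78 mm behind the grasp point.
Start: joints at [-1.388, 0.3, 1.521, -0, 1.321, -0.067], TCP at [135.959, -532.922, 404.646] pointing down, gripper open.
Joint ranges: [-3.03, 3.03], [-0.79, 2.21], [0.23, 2.52], [-1.04, 4.18], [0, 3.07], [-2.55, 2.55]. Speed limits (rad/s): [2.22, 2.22, 2.57, 3.14, 3.14, 3.14].

## Interface

Orientations are given as [roll, pitch, yaw] about the fixed x, y, z axes, in that order (R = Rz(yaw) Ry(pitch) Rx(roll)).
In Python, from cell import manip, optics, workorder gives the robot as it stands.
- The arm moves only by the tool step_arm, never from a script. Its argument "increments" is a list that holds one entry, the list of rows, each a list of 7 numbers: the turn, a rotation vector about the tool's x, y, z as a fraction of full scale, then the shift along the tool's x, y, z as a fraction of full scale, then the closure, from -1 (fully open) to 1 (shut). In form: [[[wx, wy, wz, tx, ty, tz, fingers], ...]]. A call has 1 to 5 rows; each row shifts and turns the commanded pose from where the row before left it, along the tool's axes as they then stand; what a row does not reach is not made up. Full scale, the value 1, is 40 mm for a shift and 45 degrees for a turn. A row lasts 1/10 s, in which the tool goes at most 50 mm and 8.59 degrees, less where a joint would pass 70% of its speed; a pose out of reach is approached as far as the arm can. A call with a number of a shift or a turn outside -1 to 1 is refused whole. A call with a gripper value outside its range is refused whole. The fingers move at their own pace and stop on an object; "newtons" is the grip in N (left out, the last holds). Time passes only in rows, so rows that do not move let the fingers close. It gives the time, the measured TCP pose, the force, the opening and the grip force at its end, in the units of the state.
- manip.read_state(): the state, without advancing time (a new reading comes with each control period).
- optics.camera(name): name is "scene" or "top" or "wrist"; returns a dict with "frame" (420x560x3 uint8, red, green, blue), "range_z" (420x560 float32, mm along the optical axis (not along the pixel's ray), 0 where there is no reading), "mtx" (3x3 intrinsics, pixels), "distortion" ([k1, k2, p1, p2, k3] as OpenCV has them; the pictures are not rectified), "cam_to_world" (4x4, takes a point from camera to world coordinates). Camera axes: x right, y down, z forward; pixel columns grow to the right and rows downward; lengths in mm; the calibration is good to about 2 mm. A picture is of the moment at which its call begins.
- workorder.sign_off(): hands the job in; it is judged then, once.
The state is a dict: "clock": time; "joints": joint angles; "qd": joint speeds; "effort": joint torques, N m; "eef_pos": TCP position; "eef_rot": TCP orientation; "wrist_force": force on the tool from outside, world axes, zero at the start; "moment": the same for the moment, N m; "finger_gap": finger opening in mm; "finger_force": force on a finger pad.
Only numpy, scipy, OpenCV 4.12 (cv2) and the standard library are available. Lean on these libraries where they do the work, as an engineer would, in place of code of your own. Each camera call takes 0.05 s, during which the arm holds its last target. There are 200 camera calls.

## Task

The lid of the storage dish is on but not closed: go round its rim and press each raised blue section down with the fingertips until it clicks, so that all four are snapped fully shut. Only press: do not grasp or lift the dish, shove it away or crush it, and leave the things standing round it alone. Finish with the hand clear.

Things in the scene. Friction and masses are not known exactly. Their poses are not given: they have to be found in the camera images.
- dish: White dish with blue clip-down lid, loose, about 1 kg; 154 (x) x 194 (y) mm over the rim, underside 142 x 182. Origin: centre of underside; z up, x away from the robot within 35 deg. Lid panel (104 x 144, top at 72 mm) and round corners (top at 76 mm) are seated and do not move; four straight rim sections between the corners snap down one by one. A push over 60 N crushes it.
- rim_front (a joint): How far the front rim section is pressed down, m: 0 fully up (orange seal shows beneath), 0.008 shut on its stop. It resists with about 8 N (hidden spread 6 to 11) over the first 4.5 mm, springs back if let go before that, and beyond it snaps down by itself and stays. May be up or already shut at the start.
- front_press (a point): White round press mark, 18 mm across, on top of the front rim section, the long side at the dish's -x (nearest the robot); the point is the middle of the section's top face and moves with it (64 mm to -x of the dish's centre line, 84 mm above the dish's underside when up, 76 mm when shut). The section is 138 mm long and 26 mm wide.
- rim_back (a joint): How far the back rim section is pressed down, m: 0 fully up (orange seal shows beneath), 0.008 shut on its stop. It resists with about 8 N (hidden spread 6 to 11) over the first 4.5 mm, springs back if let go before that, and beyond it snaps down by itself and stays. Up at the start.
- back_press (a point): White round press mark, 18 mm across, on top of the back rim section, the long side at the dish's +x (away from the robot); the point is the middle of the section's top face and moves with it (64 mm to +x of the dish's centre line, 84 mm above the dish's underside when up, 76 mm when shut). The section is 138 mm long and 26 mm wide.
- rim_left (a joint): How far the left rim section is pressed down, m: 0 fully up (orange seal shows beneath), 0.008 shut on its stop. It resists with about 8 N (hidden spread 6 to 11) over the first 4.5 mm, springs back if let go before that, and beyond it snaps down by itself and stays. Up at the start.
- left_press (a point): White round press mark, 18 mm across, on top of the left rim section, the short side at the dish's +y; the point is the middle of the section's top face and moves with it (84 mm to +y of the dish's centre line, 84 mm above the dish's underside when up, 76 mm when shut). The section is 98 mm long and 26 mm wide.
- rim_right (a joint): How far the right rim section is pressed down, m: 0 fully up (orange seal shows beneath), 0.008 shut on its stop. It resists with about 8 N (hidden spread 6 to 11) over the first 4.5 mm, springs back if let go before that, and beyond it snaps down by itself and stays. May be up or already shut at the start.
- right_press (a point): White round press mark, 18 mm across, on top of the right rim section, the short side at the dish's -y; the point is the middle of the section's top face and moves with it (84 mm to -y of the dish's centre line, 84 mm above the dish's underside when up, 76 mm when shut). The section is 98 mm long and 26 mm wide.
- tin_mid (a point): A small teal and white food tin, 57 mm across and 72 mm tall, upright; loose bystander. The point is its centre, half-way up.
- shaker_mid (a point): A salt shaker with a grey cap, 44 mm across and 90 mm tall, upright; loose bystander. The point is its centre, half-way up.
- garlic_bulb_mid (a point): A bulb of garlic, about 60 mm across and 58 mm tall; loose bystander. The point is its centre, half-way up.

How it is judged (in metres and radians):
At the end, for the whole second after the job is handed in: All four rim sections are snapped down (each joint over 6.5 mm of 8 mm) with the hand away; the dish stands flat and at rest within 40 mm of where it stood; tin, shaker and garlic are within 25 mm of where they stood (value of joint each of rim_front, rim_back, rim_left, rim_right above 0.0065 m and distance of dish from where it was at the start of the episode below 0.04 m and angle between dish's own z axis and vertical below 0.05 rad and linear speed of dish below 0.02 m/s and distance of each of tin_mid, shaker_mid, garlic_bulb_mid from where it was at the start of the episode below 0.025 m); the robot touches nothing.
It fails at once if the dish is lifted or tipped (raised over 12 mm or tilted over 0.15 rad) (height (world z) of dish above 0.012 m or angle between dish's own z axis and vertical above 0.15 rad).
It fails at once if the dish is shoved more than 60 mm (distance of dish from where it was at the start of the episode above 0.06 m).
It fails at once if the dish is crushed: the robot pushes on it with more than 60 N (contact force between the arm and dish above 60 N).
It fails at once if the robot pushes on the dish with more than 60 N through the fingers (contact force between the fingers and dish above 60 N).
It fails at once if the tin, the shaker or the garlic is lifted or knocked (moved over 35 mm) (distance of any of tin_mid, shaker_mid, garlic_bulb_mid from where it was at the start of the episode above 0.035 m).
It also fails if it takes over 51 s, if anything falls off the work surface, if the arm or the gripper's body presses on something with over 40 N, if the wrist force passes 120 N, or if a joint passes its speed limit or range.

## Working session

There is one attempt and no reset: what is moved stays moved. The work goes in short steps, Python scripts to look and compute and a tool call to move; the robot and the scene stay as the last step left them, time stands still between calls to the robot, and variables do not carry over. Pictures are saved under pics/ and viewed, at most 10 in all, crops included, and the job is handed in when it is done.

Besides the shell and the picture viewer there is one more tool, called after "Request:" as name([rows], argument=value, ...), one row to a line, values as JSON. step_arm: Moves the arm, as the interface text tells. Its arguments: {"type":"object","properties":{"increments":{"type":"array","items":{"type":"array","items":{"type":"array","items":{"type":"number"}}}},"newtons":{"type":"number"}},"required":["increments"]}

```bash
mkdir -p pics; cat > h.py <<'E'
import numpy as np,cv2
from cell import manip,optics,workorder
def world(c,pts):
    pts=np.array(pts,float).reshape(-1,2)
    n=cv2.undistortPoints(pts[:,None],np.array(c["mtx"]),np.array(c["distortion"])).reshape(-1,2)
    z=np.array([np.median([v for v in c["range_z"][int(y)-1:int(y)+2,int(x)-1:int(x)+2].ravel() if v>0] or [0]) for x,y in pts])
    P=np.c_[n*z[:,None],z,np.ones(len(z))]
    return (P@np.array(c["cam_to_world"]).T)[:,:3]
E
python3 - <<'E'
from h import *
for n in("top","scene"):
    c=optics.camera(n);cv2.imwrite(f"pics/{n}1.png",c["frame"][:,:,::-1]);np.save(n+".npy",c,allow_pickle=True)
print(manip.read_state())
E
```

```text
{'clock': 0.1, 'joints': array([-1.38759174e+00,  3.00385951e-01,  1.52151615e+00,  4.72835170e-06,
        1.32070080e+00, -6.66189262e-02]), 'qd': array([-0.00100191, -0.00199387, -0.00214183, -0.00094833, -0.00033751,
        0.00037954]), 'effort': array([ 8.85029931e-04, -5.32644796e+01, -3.53282976e+01,  7.09212665e-02,
        2.35120731e-02, -6.67363543e-05]), 'eef_pos': array([ 135.95932982, -532.89566494,  404.16040122]), 'eef_rot': array([-3.14058495e+00, -7.18219427e-05,  2.49822308e-01]), 'wrist_force': array([ 0.16427284,  0.96933496, -0.70354833]), 'moment': array([-0.00159956, -0.01771883, -0.00370616]), 'finger_force': 0.0, 'finger_gap': 94.21773678703465}
```

View pics/top1.png

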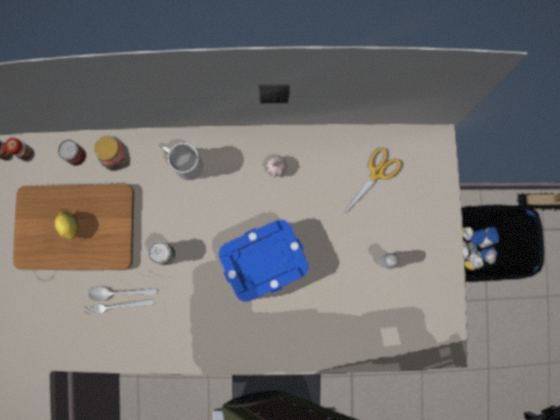

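View pics/scene1.png

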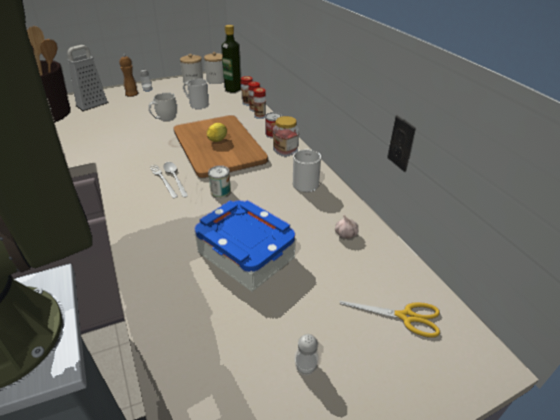

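The top view shows the press marks at about (252,237) back, (294,246) right, (274,284) front and (232,274) left. The tin is at (161,252), the shaker at (390,260) and the garlic at (275,165).

```bash
python3 - <<'E'
from h import *
c=np.load("top.npy",allow_pickle=True).item()
f=c["frame"].astype(int)
m=(f.min(2)>150).astype(np.uint8); m[:225]=0;m[297:]=0;m[:,:222]=0;m[:,304:]=0
n,_,s,ce=cv2.connectedComponentsWithStats(m)
for i in range(1,n):
    if s[i,4]>15: print(s[i,4],ce[i].round(1),world(c,[ce[i]]).round(1))
print(world(c,[(252,237),(294,246),(274,284),(232,274),(265,262),(161,250),(390,260),(275,165)]).round(1))
E
```

```text
33 [225.6 226.3] [[ 6.240e+02  1.201e+02 -6.000e-01]]
38 [252.1 236.1] [[588.2  46.7  82.8]]
39 [294.1 245.7] [[563.6 -56.4  75.2]]
29 [231.7 273.6] [[496.4  97.1  84.7]]
38 [273.9 283.6] [[470.9  -5.5  84.4]]
85 [296.5 293.8] [[445.7 -63.    0.5]]
[[ 585.7   46.9   84.1]
 [ 563.   -56.2   75.1]
 [ 470.    -5.7   84.3]
 [ 495.4   96.4   84.8]
 [ 524.6   15.9   72.3]
 [ 557.2  276.4   68.3]
 [ 523.4 -291.4   87.9]
 [ 774.6  -12.    50.7]]
```

Request:
step_arm([
  [[0, 0, 0, 0.71, -0.67, 0, 1], [0, 0, 0, 0.71, -0.67, 0, 1], [0, 0, 0, 0.71, -0.67, 0, 1], [0, 0, 0, 0.71, -0.67, 0, 1], [0, 0, 0, 0.71, -0.67, 0, 1]],
], newtons=20)

```text
clock: 0.6
eef_pos: [240.9, -366.5, 404.4]
eef_rot: [-3.141, 0.0, 0.249]
wrist_force: [1.2, -0.2, -0.0]
finger_gap: 57.7
finger_force: 0.0
```

Request:
step_arm([
  [[0, 0, 0, 0.71, -0.67, 0, 1], [0, 0, 0, 0.71, -0.67, 0, 1], [0, 0, 0, 0.71, -0.67, 0, 1], [0, 0, 0, 0.71, -0.67, 0, 1], [0, 0, 0, 0.71, -0.67, 0, 1]],
])

```text
clock: 1.1
eef_pos: [345.4, -201.5, 404.6]
eef_rot: [-3.142, 0.0, 0.25]
wrist_force: [0.4, 0.6, 0.3]
finger_gap: 17.4
finger_force: 0.0
```

Request:
step_arm([
  [[0, 0, 0, 0.71, -0.67, 0, 1], [0, 0, 0, 0.71, -0.67, 0, 1], [0, 0, 0, 0.71, -0.67, 0, 1], [0, 0, 0, 0.71, -0.67, 0, 1], [0, 0, 0, 0.71, -0.67, 0, 1]],
])

```text
clock: 1.6
eef_pos: [449.9, -36.4, 404.6]
eef_rot: [-3.142, 0.0, 0.25]
wrist_force: [-0.1, -0.8, -0.8]
finger_gap: 0.3
finger_force: 0.0
```

Request:
step_arm([
  [[0, 0, 0, 0.71, -0.67, 0, 1], [0, 0, 0, 0, 0, 0, 1], [0, 0, 0, 0, 0, 0, 1]],
])

```text
clock: 1.9
eef_pos: [470.3, -4.7, 404.2]
eef_rot: [-3.141, 0.001, 0.251]
wrist_force: [0.5, -0.7, 0.1]
finger_gap: 0.7
finger_force: 0.0
```

Request:
step_arm([
  [[0, 0, 0, 0, 0, 0.8, 1], [0, 0, 0, 0, 0, 0.8, 1], [0, 0, 0, 0, 0, 0.8, 1], [0, 0, 0, 0, 0, 0.4, 1], [0, 0, 0, 0, 0, 0, 1]],
])

```text
clock: 2.4
eef_pos: [469.4, -6.1, 290.9]
eef_rot: [-3.14, 0.004, 0.248]
wrist_force: [-0.4, -0.1, 0.7]
finger_gap: 0.4
finger_force: 0.0
```

Request:
step_arm([
  [[0, 0, 0, 0, 0, 0.05, 1], [0, 0, 0, 0, 0, 0.05, 1], [0, 0, 0, 0, 0, 0.05, 1], [0, 0, 0, 0, 0, 0, 1]],
])

```text
clock: 2.8
eef_pos: [470.2, -5.2, 286.9]
eef_rot: [3.141, -0.001, 0.25]
wrist_force: [-0.0, -0.2, -0.5]
finger_gap: 0.4
finger_force: 0.0
```

Tips are at about 88 mm, with no contact yet. I'll press gradually.

Request:
step_arm([
  [[0, 0, 0, 0, 0, 0.05, 1], [0, 0, 0, 0, 0, 0.05, 1], [0, 0, 0, 0, 0, 0.05, 1], [0, 0, 0, 0, 0, 0, 1]],
])

```text
clock: 3.2
eef_pos: [470.3, -5.1, 280.7]
eef_rot: [3.142, -0.0, 0.25]
wrist_force: [-2.0, -0.3, 4.0]
finger_gap: 0.6
finger_force: 2.0
```

Request:
step_arm([
  [[0, 0, 0, 0, 0, 0.05, 1], [0, 0, 0, 0, 0, 0.03, 1], [0, 0, 0, 0, 0, 0, 1]],
])

```text
clock: 3.5
eef_pos: [470.2, -5.1, 277.1]
eef_rot: [-3.141, 0.0, 0.25]
wrist_force: [0.2, -0.2, -0.2]
finger_gap: 0.4
finger_force: 0.0
```

Request:
step_arm([
  [[0, 0, 0, 0, 0, -0.5, 1], [0, 0, 0, 0.42, -0.77, 0, 1], [0, 0, 0, 0.42, -0.77, 0, 1], [0, 0, 0, 0.42, -0.77, 0, 1], [0, 0, 0, 0, 0, 0, 1]],
])

```text
clock: 4.0
eef_pos: [496.6, 99.7, 297.4]
eef_rot: [-3.141, -0.0, 0.253]
wrist_force: [0.1, -0.1, 1.0]
finger_gap: 0.7
finger_force: 0.0
```

Request:
step_arm([
  [[0, 0, 0, 0, 0, 0.2, 1], [0, 0, 0, 0, 0, 0.1, 1], [0, 0, 0, 0, 0, 0.05, 1], [0, 0, 0, 0, 0, 0.05, 1], [0, 0, 0, 0, 0, 0, 1]],
])

```text
clock: 4.5
eef_pos: [496.1, 96.1, 281.3]
eef_rot: [-3.142, 0.001, 0.249]
wrist_force: [-4.1, -1.2, 5.3]
finger_gap: 0.3
finger_force: 2.6
```

Request:
step_arm([
  [[0, 0, 0, 0, 0, 0.05, 1], [0, 0, 0, 0, 0, 0.05, 1], [0, 0, 0, 0, 0, 0, 1]],
])

```text
clock: 4.8
eef_pos: [496.2, 96.6, 277.1]
eef_rot: [-3.142, 0.0, 0.249]
wrist_force: [-0.4, -0.4, -0.1]
finger_gap: 0.7
finger_force: 0.0
```

Request:
step_arm([
  [[0, 0, 0, 0, 0, -0.5, 1], [0, 0, 0, 0.63, 0.59, 0, 1], [0, 0, 0, 0.63, 0.59, 0, 1], [0, 0, 0, 0.63, 0.59, 0, 1], [0, 0, 0, 0, 0, 0, 1]],
])

```text
clock: 5.3
eef_pos: [589.1, 45.0, 297.0]
eef_rot: [3.141, -0.001, 0.248]
wrist_force: [-0.6, 0.2, 0.4]
finger_gap: 0.5
finger_force: 0.0
```

Request:
step_arm([
  [[0, 0, 0, 0, 0, 0.2, 1], [0, 0, 0, 0, 0, 0.1, 1], [0, 0, 0, 0, 0, 0.05, 1], [0, 0, 0, 0, 0, 0.05, 1], [0, 0, 0, 0, 0, 0, 1]],
])

```text
clock: 5.8
eef_pos: [586.4, 47.4, 281.6]
eef_rot: [-3.141, 0.001, 0.25]
wrist_force: [-5.5, -0.8, 5.9]
finger_gap: 0.4
finger_force: 2.7
```

Request:
step_arm([
  [[0, 0, 0, 0, 0, 0.05, 1], [0, 0, 0, 0, 0, 0.05, 1], [0, 0, 0, 0, 0, 0, 1]],
])

```text
clock: 6.1
eef_pos: [586.8, 47.2, 277.1]
eef_rot: [-3.142, 0.0, 0.25]
wrist_force: [-0.2, 0.4, 0.2]
finger_gap: 0.9
finger_force: 0.0
```

Request:
step_arm([
  [[0, 0, 0, 0, 0, -0.9, 1], [0, 0, 0, 0, 0, -0.9, 1], [0, 0, 0, 0, 0, -0.9, 1], [0, 0, 0, -0.8, 0.75, 0, 1], [0, 0, 0, -0.8, 0.75, 0, 1]],
])

```text
clock: 6.6
eef_pos: [539.1, -27.2, 386.1]
eef_rot: [3.141, -0.002, 0.252]
wrist_force: [0.5, -0.5, 0.5]
finger_gap: 0.2
finger_force: 0.0
```

Request:
step_arm([
  [[0, 0, 0, -0.8, 0.75, 0, 1], [0, 0, 0, -0.8, 0.75, 0, 1], [0, 0, 0, -0.8, 0.75, 0, 1], [0, 0, 0, -0.8, 0.75, 0, 1], [0, 0, 0, -0.8, 0.75, 0, 1]],
])

```text
clock: 7.1
eef_pos: [420.6, -213.0, 385.6]
eef_rot: [3.141, -0.0, 0.25]
wrist_force: [1.0, -0.4, -0.6]
finger_gap: 0.7
finger_force: 0.0
```

Request:
step_arm([
  [[0, 0, 0, -0.8, 0.75, 0, 1], [0, 0, 0, 0, 0, 0, 1], [0, 0, 0, 0, 0, 0, 1]],
])

```text
clock: 7.4
eef_pos: [398.0, -249.2, 385.5]
eef_rot: [3.142, -0.0, 0.248]
wrist_force: [-1.0, 0.3, 0.3]
finger_gap: 0.4
finger_force: 0.0
```

```bash
python3 - <<'E'
from h import *
c=optics.camera("top")
print(world(c,[(252,236),(294,246),(274,283.5),(231.7,273.6),(265,262),(161,250),(390,260),(275,165)]).round(1))
s=optics.camera("scene")
cv2.imwrite("pics/s2.png",np.hstack([cv2.resize(c["frame"][210:330,170:400],None,fx=1.7,fy=1.7),cv2.resize(s["frame"][180:300,170:330],None,fx=1.7,fy=1.7)])[:,:,::-1])
E
```

```text
[[ 589.1   47.2   75.9]
 [ 563.   -56.2   74.4]
 [ 471.4   -5.7   75. ]
 [ 496.8   98.    74.5]
 [ 524.5   15.8   73.8]
 [ 557.3  276.8   66.9]
 [ 523.3 -291.4   88.2]
 [ 774.8  -12.    50.1]]
```

View pics/s2.png

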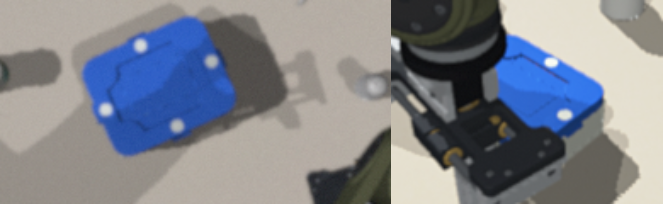

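The crop shows all four marks level with the corners, no orange seal, and the dish where it was. Depth puts the marks at 74–76 mm, which is shut, and the hand is clear.

```bash
python3 -c "
from cell import workorder;print(workorder.sign_off())"
```

```text
the job is handed in; nothing more can be done
None
```

The lid is closed: I pressed the front, left and back sections until they snapped, the right one was already shut, and all four now measure 74–76 mm high (76 mm is shut), with the dish and bystanders where they stood and the hand clear; the job is handed in, but sign-off gave no verdict.

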